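# Slide a laminate sample under the sprung clip of a drilling jig

## Robot

A 7-joint arm with a two-finger parallel gripper is mounted at the origin on the work surface. World frame = base frame: x ahead of the robot, y to its left, z up, the work surface at z = 0. Lengths are in mm, angles in rad, forces in N, time in s.
With the tool pointing down it reaches from about 400 to 875 mm from the base axis. Payload 4.4 kg.
Tool frame: the origin (TCP) lies at the very end of the fingers, on their centre line; the grasp point (between the pads) lies 19 mm behind it; z points along the fingers, y is the line along which they close (so a half turn about z gives the same grasp; the last joint's range is limited). The gripper opens to 85 mm and grips with 20 to 120 N. Pads are 22 mm wide; open, the fingers measure 114 mm over their backs; the gripper's body (76 mm by 85 mm) begins 54 mm behind the grasp point. The pads swing forward as they close: fully open they stand 13 mm farther back than shut.
Start: joints at [-1.253, 0.628, 0.038, 1.517, -0.027, 0.996, -0.02], TCP at [243.368, 602.735, 231.313] pointing down, gripper open.
Joint ranges: [-3.06, 3.06], [-0.37, 2.12], [-1.25, 1.32], [0.18, 2.47], [-1.1, 4.24], [0.23, 1.98], [-2.94, 2.94]. Speed limits (rad/s): [2.57, 2.57, 3.14, 3.14, 3.14, 3.14, 3.14].

## Interface

Orientations are given as [roll, pitch, yaw] about the fixed x, y, z axes, in that order (R = Rz(yaw) Ry(pitch) Rx(roll)).
In Python, from cell import ctrl gives the robot as it stands.
- The arm moves only by the tool jog_arm, never from a script. Its argument "plan" is a list of rows, each an object of numbers: "tx", "ty", "tz": the shift along the tool's x, y, z as a fraction of full scale; "wx", "wy", "wz": the turn, a rotation vector about the tool's x, y, z as a fraction of full scale; "claw": the closure, from 0 (fully open) to 1 (shut). In form: [{"tx": .., "ty": .., "tz": .., "wx": .., "wy": .., "wz": .., "claw": ..}, ...]. A call has 1 to 12 rows; each row is the pose to reach, as a shift and turn from the pose commanded when the call began, along the tool's axes at that moment; what a row does not reach only later rows make up. Full scale, the value 1, is 300 mm for a shift and 90 degrees for a turn. A row lasts 1/10 s, in which the tool goes at most 50 mm and 8.59 degrees, less where a joint would pass 70% of its speed; a pose out of reach is approached as far as the arm can. A call with a number of a shift or a turn outside -1 to 1 is refused whole. A call with a gripper value outside its range is refused whole. The fingers move at their own pace and stop on an object; the grip force is fixed at half the most. Time passes only in rows, so rows that repeat a pose let the fingers close. It gives the time, the measured TCP pose, the force, the opening and the grip force at its end, in the units of the state.
- ctrl.read_state(): the state, without advancing time (a new reading comes with each control period).
- ctrl.get_image(name): name is "side" or "top"; returns a dict with "img" (400x640x3 uint8, red, green, blue), "depth" (400x640 float32, mm along the optical axis (not along the pixel's ray), 0 where there is no reading), "fx", "fy", "cx", "cy" (pixels), "position" and "orientation" of the camera in the world. Camera axes: x right, y down, z forward; pixel columns grow to the right and rows downward; lengths in mm; the calibration is good to about 2 mm. A picture is of the moment at which its call begins.
- ctrl.finish_job(): hands the job in; it is judged then, once.
Trained networks look in a picture, given as the dict that the camera call returned (one of the last four; its "shot" number tells which), for a name from the list of things; names that differ only in an ending like _2 or _b are one class to them, and where a whole thing is asked for, a point or a joint stands for the part that bears it (a point fixed in the world has none). Each returns a list of dicts, best first, with "score" (0 to 1); they miss things now and then, are a little off and sometimes report something else, mostly with a low value. They report only what shows in the picture. A call takes as long as a camera call. They do not tell look-alikes from the thing itself.
- ctrl.trace(picture, thing): "pixels" (400x640 bool, what is visible of it) and "extent" ([centre column, centre row, width, height] in pixels, round what is visible of it).
The state is a dict: "clock": time; "qpos": joint angles; "qd": joint speeds; "tau": joint torques, N m; "eef_pos": TCP position; "tool_rot": TCP orientation; "force": force on the tool from outside, world axes, zero at the start; "torque": the same for the moment, N m; "width": finger opening in mm; "gripper_force": force on a finger pad.
Only numpy, scipy, OpenCV 4.12 (cv2) and the standard library are available. Lean on these libraries where they do the work, as an engineer would, in place of code of your own. Each camera call takes 0.05 s, during which the arm holds its last target. There are 200 camera calls.

## Task

Load the orange laminate sample into the blue drilling jig: press the yellow thumb bar of the spring clip down with one fingertip and keep it down while the other fingertip pushes the sample along the channel, under the raised black nose, until it is fully home against the red end stop. Then take the hand away so that the clip springs back down onto the sample. Push the sample only, do not pick it up, and leave the coils, tools and jar around the jig where they are.

Things in the scene. Friction and masses are not known exactly. Their poses are not given: they have to be found in the camera images.
- jig: Drilling jig fixed to the table, steel base 200 x 126 x 6 mm. Origin on the table, on the channel's centre line, half-way along the base; sample slides in its +x; z up. In its frame (mm): blue bed top z 15; two aluminium guides (top z 27) leave a channel 52 wide, y -26 to 26, open at the -x end. Clip hinge along x at y 36, z 31, between steel ears at x -97 and 80 (top z 33).
- end_stop (a point): Middle of the foot of the red end stop's face, on the bed, at jig x 80, y 0, z 15 mm; the stop is 17 mm high. The sample is fully home when its front face meets it, its centre then at jig x 45.
- sample: Flat orange laminate plate 70 (x) x 49 (y) x 12 (z) mm with a pale round mark on top, about 60 g, loose in the channel on the blue bed (underside z 15, top z 27 mm over the table). Origin at the centre of its underside; x axis along the jig's x. Starts short of the clip, its centre at jig x -30 to 0.
- clip (a joint): Angle (rad) of the spring clip: 0 at rest (nose down) to 0.34 at its hard stop (thumb bar fully pressed). The nose clears the sample from about 0.15; closed on the sample it reads about 0.12. A spring always closes it: about 3 N on the thumb bar starts it, about 7 N holds it fully down.
- thumb_bar (a point): Centre of the top of the yellow thumb bar, jig x -41, y 61. Bar 116 mm long (jig x -99 to 17), 30 wide (y 46 to 75): a fingertip can slide along it while pressing. Top slopes up outwards 0.2 rad at rest; level at joint 0.2, z 23.5 mm over the table; fully pressed z 20 at its middle, so a fingertip is then 5 mm above the bed, below the sample's top.
- nose (a point): Middle of the underside of the black nose on the clip's steel arm, jig x 61, y -10 mm; nose 18 (x) x 12 (y). At rest it hangs 22 mm over the table and blocks the sample. It rises as the thumb bar goes down. The arm's top is z 41 at rest, z 58 fully pressed.
- coil_a: Bystander: black ring-shaped coil with copper bands, 66 mm across, 14 mm high, lying beside the jig. Origin at the centre of its underside.
- coil_b: Bystander: coil like the first, farther off. Origin at the centre of its underside.
- coil_c: Bystander: coil like the first, farther off. Origin at the centre of its underside.
- paint_jar: Bystander: glass jar with a red label, 60 mm across, 85 mm high. Origin at the centre of its underside.
- spanner: Bystander: steel spanner 140 mm long lying beside the jig along its own x.
- screwdriver: Bystander: screwdriver 170 mm long lying beside the jig along its own x.
- hammer: Bystander: hammer lying near the side of the table.
Mind the look-alikes: they are no part of the job. There is more than one size of the sample; the one meant has the size given above.

How it is judged (in metres and radians):
On the way, in this order (a step that is already met when the one before it is completed fails the run):
1. a fingertip presses the thumb bar so that the nose is raised, the sample still short of it (value of joint clip above 0.13 rad and contact force between the fingers and clip above 0.5 N and x of sample in the frame of jig below 0.02 m), for 0.1 s.
2. with the thumb bar held down by the fingers, the fingers push the sample under the nose (value of joint clip above 0.12 rad and contact force between the fingers and clip above 0.3 N and contact force between the fingers and sample above 0.03 N and x of sample in the frame of jig above 0.024 m), for 0.02 s.
3. the sample is home against the end stop with the thumb bar still held down (value of joint clip above 0.13 rad and contact force between the fingers and clip above 0.3 N and x of sample in the frame of jig above 0.042 m), for 0.1 s.
At the end, for the whole second after the job is handed in: The sample lies flat on the bed within 3 mm of the end stop and at rest, with the clip's nose sprung down on top of it (joint 0.08 to 0.15, at least 0.8 N) (x of sample in the frame of jig above 0.042 m and z of sample in the frame of jig below 0.018 m and value of joint clip between 0.08 and 0.15 rad and contact force between clip and sample above 0.8 N and linear speed of sample below 0.01 m/s); the robot touches nothing.
It fails at once if the sample is lifted more than 8 mm off the bed or tipped by more than 0.25 rad (z of sample in the frame of jig above 0.023 m or angle between sample's own z axis and vertical above 0.25 rad).
It fails at once if a bystander is moved by more than 25 mm (distance of any of coil_a, coil_b, coil_c, paint_jar, spanner, screwdriver, hammer from where it was at the start of the episode above 0.025 m).
It also fails if it takes over 45 s, if anything falls off the work surface, if the arm or the gripper's body presses on something with over 40 N, if the wrist force passes 120 N, or if a joint passes its speed limit or range.

## Working session

There is one attempt and no reset: what is moved stays moved. The work goes in short steps, Python scripts to look and compute and a tool call to move; the robot and the scene stay as the last step left them, time stands still between calls to the robot, and variables do not carry over. Pictures are saved under pics/ and viewed, at most 10 in all, crops included, and the job is handed in when it is done.

Besides the shell and the picture viewer there is one more tool, called after "Emit:" by a JSON object that holds its "method" and its "body", one argument or row to a line. jog_arm: Moves the arm, as the interface text tells. Shift numbers are shares of 300 mm and turn numbers shares of 90 degrees, none past 1 either way. Its arguments: {"type":"object","properties":{"plan":{"type":"array"}},"required":["plan"]}

```bash
mkdir -p pics; ls
python3 - <<'E'
from cell import ctrl
import cv2,numpy as np
s=ctrl.read_state();print({k:np.round(v,3) for k,v in s.items()})
for n in("top","side"):
    p=ctrl.get_image(n);cv2.imwrite(f"pics/{n}0.png",p["img"][:,:,::-1]);print(n,p["position"],p["orientation"],p["fx"],p["fy"],p["cx"],p["cy"])
    for t in("jig","sample","clip"):
        for d in ctrl.trace(p,t):print(t,round(d["score"],2),np.round(d["extent"]))
E
```

```text
pics
{'clock': np.float64(0.0), 'qpos': array([-1.253,  0.629,  0.038,  1.518, -0.027,  0.996, -0.02 ]), 'qd': array([ 0.001, -0.   ,  0.   ,  0.001,  0.   ,  0.001, -0.   ]), 'tau': array([ 0.0000e+00, -5.6340e+01,  1.2270e+00, -1.9345e+01,  1.1000e-02,
        1.0000e-02,  0.0000e+00]), 'eef_pos': array([243.171, 602.128, 230.385]), 'tool_rot': array([-3.14 ,  0.   ,  2.758]), 'force': array([-0.061, -0.084,  0.155]), 'torque': array([0.004, 0.022, 0.042]), 'gripper_force': np.float64(0.0), 'width': np.float64(85.32)}
top [ 491.50031126  -92.37771768 1328.51308071] [-3.06768860e+00  1.86948616e-03 -1.54558838e+00] 454.40207854179357 454.40207854179357 322.02614896000483 199.7229349697732
jig 0.68 [298. 212.  52.  70.]
sample 0.71 [285. 275.  20.  12.]
sample 0.69 [304. 218.  17.  24.]
clip 0.66 [296. 214.  36.  59.]
side [273.07009995 537.40608309 639.54810667] [-2.26054847e+00 -2.22705012e-03 -2.70665645e+00] 393.42724275098004 393.42724275098004 315.2282216389288 194.81766066726075
jig 0.63 [304. 241. 106.  73.]
sample 0.72 [319. 231.  36.  23.]
sample 0.58 [381. 278.  20.  19.]
clip 0.59 [307. 236.  71.  57.]
```

View pics/top0.png

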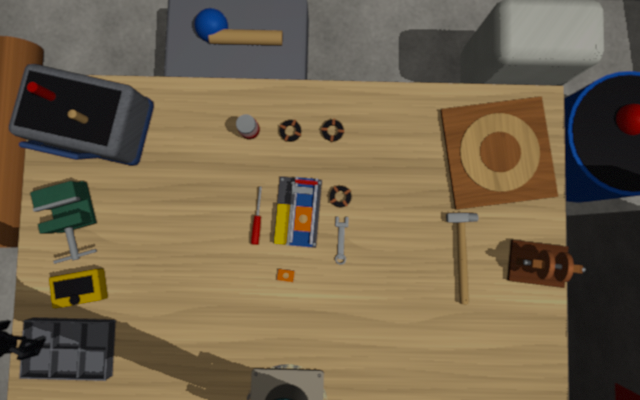

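View pics/side0.png

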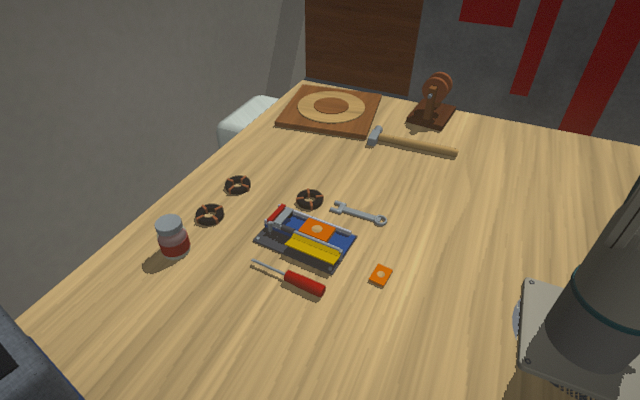

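The candidates for the sample are the orange plate in the jig channel (top 304,218; side 319,231) and a smaller loose plate on the table (top 285,275; side 381,278). I choose the one in the channel. Next I measure the jig pose and check the choice in a crop.

```bash
cat > h.py <<'E'
from cell import ctrl
import cv2,numpy as np
from scipy.spatial.transform import Rotation as R
def cloud(p):
    v,u=np.mgrid[:400,:640];d=p["depth"]
    c=np.stack([(u-p["cx"])/p["fx"]*d,(v-p["cy"])/p["fy"]*d,d],-1)
    return c@R.from_euler("xyz",p["orientation"]).as_matrix().T+np.array(p["position"])
H={"yellow":((24,150,90),(34,255,255)),"orange":((8,170,100),(20,255,255)),"blue":((105,130,50),(125,255,255)),"red":((0,180,70),(4,255,255))}
def masks(p):
    h=cv2.cvtColor(p["img"],cv2.COLOR_RGB2HSV)
    return {k:cv2.inRange(h,*v)>0 for k,v in H.items()}
E
python3 - <<'E'
from h import *
for n in("top","side"):
    p=ctrl.get_image(n);W=cloud(p);M=masks(p)
    j=ctrl.trace(p,"jig")[0];c,r,w,h=j["extent"];box=np.zeros((400,640),bool);box[int(r-h/2-4):int(r+h/2+4),int(c-w/2-4):int(c+w/2+4)]=1
    for k,m in M.items():
        q=W[m&box&(p["depth"]>0)];
        if len(q)<8:print(n,k,len(q));continue
        (cx,cy),(a,b),t=cv2.minAreaRect(q[:,:2].astype(np.float32));print(n,k,len(q),np.round([cx,cy,a,b,t],1),"z",np.round(np.percentile(q[:,2],[5,50,95]),1),"med",np.round(np.median(q,0),1))
    i=p["img"][int(r-h/2-8):int(r+h/2+8),int(c-w/2-8):int(c+w/2+50)];i=cv2.resize(i,None,fx=5,fy=5,interpolation=cv2.INTER_CUBIC)[:,:,::-1]
    i=cv2.resize(i,(400,400*i.shape[0]//i.shape[1]));cv2.imwrite(f"c_{n}.png",i)
a,b=cv2.imread("c_top.png"),cv2.imread("c_side.png");hh=max(len(a),len(b))
cv2.imwrite("pics/crop1.png",np.hstack([cv2.copyMakeBorder(x,0,hh-len(x),0,0,0) for x in(a,b)]))
E
```

```text
top yellow 481 [516.   29.   37.9 116.6  86.5] z [ 5.3 26.2 31.1] med [515.5  27.7  26.2]
top orange 316 [533.2 -33.4  44.8  67.2  86.4] z [20.7 24.6 29.1] med [533.6 -33.7  24.6]
top blue 415 [543.9 -29.3  60.6 174.6  89.5] z [ 8.4 12.7 17.3] med [493.5 -32.6  12.7]
top red 44 [637.8 -37.6  62.9   7.5  83.2] z [25.8 29.6 33.8] med [637.6 -37.2  29.6]
side yellow 749 [515.   28.3  38.6 116.7  87.1] z [26.3 29.3 32.1] med [512.6  26.7  29.3]
side orange 423 [531.9 -30.3  48.3  70.7  85.8] z [25.4 27.5 29. ] med [529.  -28.   27.5]
side blue 403 [530.7 -30.2  57.5 156.2  87.7] z [13.6 15.4 17.1] med [484.1 -33.1  15.4]
side red 182 [580.2  31.3  44.9 218.8  40.3] z [21.9 26.9 33.7] med [535.6  99.4  26.9]
```

View pics/crop1.png

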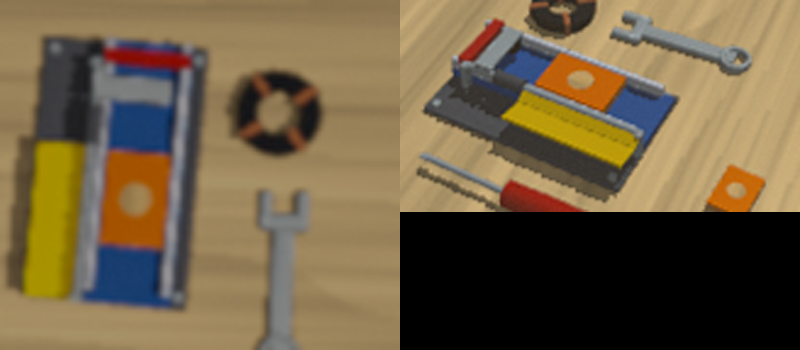

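The crop confirms it: the plate in the channel (70 × 49) has the pale mark and lies short of the nose. The jig is at about (553,-33), yaw -3.2°, with the sample at jig x≈-21. I move in two stages.

Emit:
{"method": "jog_arm", "body": {
  "plan": [
    {"tx": -0.75, "ty": -0.78, "wz": -0.209, "claw": 0.41},
    {"tx": -0.75, "ty": -0.78, "wz": -0.209, "claw": 0.41},
    {"tx": -0.75, "ty": -0.78, "wz": -0.209, "claw": 0.41},
    {"tx": -0.75, "ty": -0.78, "wz": -0.209, "claw": 0.41},
    {"tx": -0.75, "ty": -0.78, "wz": -0.209, "claw": 0.41},
    {"tx": -0.75, "ty": -0.78, "wz": -0.209, "claw": 0.41},
    {"tx": -0.75, "ty": -0.78, "wz": -0.209, "claw": 0.41},
    {"tx": -0.75, "ty": -0.78, "wz": -0.209, "claw": 0.41},
    {"tx": -0.75, "ty": -0.78, "wz": -0.209, "claw": 0.41}
  ]
}}

```text
invalid input at $.plan[0]: expected keys tx, ty, tz, wx, wy, wz, claw
```

Emit:
{"method": "jog_arm", "body": {
  "plan": [
    {"tx": -0.75, "ty": -0.78, "tz": 0, "wx": 0, "wy": 0, "wz": -0.209, "claw": 0.41},
    {"tx": -0.75, "ty": -0.78, "tz": 0, "wx": 0, "wy": 0, "wz": -0.209, "claw": 0.41},
    {"tx": -0.75, "ty": -0.78, "tz": 0, "wx": 0, "wy": 0, "wz": -0.209, "claw": 0.41},
    {"tx": -0.75, "ty": -0.78, "tz": 0, "wx": 0, "wy": 0, "wz": -0.209, "claw": 0.41},
    {"tx": -0.75, "ty": -0.78, "tz": 0, "wx": 0, "wy": 0, "wz": -0.209, "claw": 0.41},
    {"tx": -0.75, "ty": -0.78, "tz": 0, "wx": 0, "wy": 0, "wz": -0.209, "claw": 0.41},
    {"tx": -0.75, "ty": -0.78, "tz": 0, "wx": 0, "wy": 0, "wz": -0.209, "claw": 0.41},
    {"tx": -0.75, "ty": -0.78, "tz": 0, "wx": 0, "wy": 0, "wz": -0.209, "claw": 0.41}
  ]
}}

```text
clock: 1.4
eef_pos: [366.3, 297.2, 231.6]
tool_rot: [-3.14, 0.001, 3.079]
force: [-0.6, -0.3, 0.2]
width: 50.3
gripper_force: 0.0
```

Emit:
{"method": "jog_arm", "body": {
  "plan": [
    {"tx": -0.443, "ty": -0.964, "tz": 0.3, "wx": 0, "wy": 0, "wz": 0, "claw": 0.41},
    {"tx": -0.443, "ty": -0.964, "tz": 0.3, "wx": 0, "wy": 0, "wz": 0, "claw": 0.41},
    {"tx": -0.443, "ty": -0.964, "tz": 0.3, "wx": 0, "wy": 0, "wz": 0, "claw": 0.41},
    {"tx": -0.443, "ty": -0.964, "tz": 0.3, "wx": 0, "wy": 0, "wz": 0, "claw": 0.41},
    {"tx": -0.443, "ty": -0.964, "tz": 0.3, "wx": 0, "wy": 0, "wz": 0, "claw": 0.41},
    {"tx": -0.443, "ty": -0.964, "tz": 0.3, "wx": 0, "wy": 0, "wz": 0, "claw": 0.41},
    {"tx": -0.443, "ty": -0.964, "tz": 0.5, "wx": 0, "wy": 0, "wz": 0, "claw": 0.41},
    {"tx": -0.443, "ty": -0.964, "tz": 0.5, "wx": 0, "wy": 0, "wz": 0, "claw": 0.41},
    {"tx": -0.443, "ty": -0.964, "tz": 0.5, "wx": 0, "wy": 0, "wz": 0, "claw": 0.41},
    {"tx": -0.443, "ty": -0.964, "tz": 0.5, "wx": 0, "wy": 0, "wz": 0, "claw": 0.41}
  ]
}}

```text
clock: 2.4
eef_pos: [481.2, 6.7, 81.4]
tool_rot: [3.141, -0.0, 3.087]
force: [-0.1, 0.4, 0.8]
width: 50.2
gripper_force: 0.0
```

Run:
```python
from h import *
p=ctrl.get_image("side");W=cloud(p)
i=p["img"][140:300,220:420];cv2.imwrite("pics/s1.png",cv2.resize(i,None,fx=4,fy=3.7,interpolation=cv2.INTER_CUBIC)[:,:,::-1])
s=ctrl.read_state();print(np.round(s["eef_pos"],1),np.round(s["tool_rot"],3))
```

```text
[481.7   7.1  82.1] [3.140e+00 1.000e-03 3.088e+00]
```

View pics/s1.png

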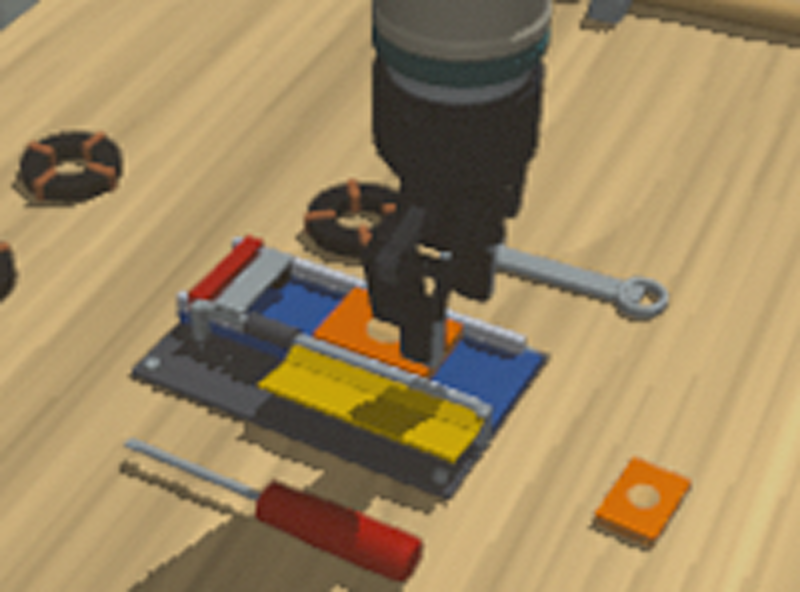

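The side view shows the fingers open above the jig: the presser over the yellow bar's shadowed part (near 395,410) and the other just behind the sample's rear edge (440,365). I correct y by -6 and go down.

Emit:
{"method": "jog_arm", "body": {
  "plan": [
    {"tx": 0, "ty": -0.02, "tz": 0.08, "wx": 0, "wy": 0, "wz": 0, "claw": 0.41},
    {"tx": 0, "ty": -0.02, "tz": 0.14, "wx": 0, "wy": 0, "wz": 0, "claw": 0.41},
    {"tx": 0, "ty": -0.02, "tz": 0.15, "wx": 0, "wy": 0, "wz": 0, "claw": 0.41},
    {"tx": 0, "ty": -0.02, "tz": 0.16, "wx": 0, "wy": 0, "wz": 0, "claw": 0.41},
    {"tx": 0, "ty": -0.02, "tz": 0.165, "wx": 0, "wy": 0, "wz": 0, "claw": 0.41},
    {"tx": 0, "ty": -0.02, "tz": 0.165, "wx": 0, "wy": 0, "wz": 0, "claw": 0.41},
    {"tx": 0, "ty": -0.02, "tz": 0.165, "wx": 0, "wy": 0, "wz": 0, "claw": 0.41}
  ]
}}

```text
clock: 3.15
eef_pos: [481.2, -0.4, 32.5]
tool_rot: [3.141, 0.001, 3.086]
force: [-0.2, -0.1, -0.1]
width: 50.7
gripper_force: 0.0
```

Emit:
{"method": "jog_arm", "body": {
  "plan": [
    {"tx": 0, "ty": 0.003, "tz": 0.01, "wx": 0, "wy": 0, "wz": 0, "claw": 0.41},
    {"tx": 0, "ty": 0.003, "tz": 0.02, "wx": 0, "wy": 0, "wz": 0, "claw": 0.41},
    {"tx": 0, "ty": 0.003, "tz": 0.03, "wx": 0, "wy": 0, "wz": 0, "claw": 0.41},
    {"tx": 0, "ty": 0.003, "tz": 0.03, "wx": 0, "wy": 0, "wz": 0, "claw": 0.41}
  ]
}}

```text
clock: 3.55
eef_pos: [480.9, 0.1, 22.6]
tool_rot: [-3.141, 0.0, 3.086]
force: [-0.2, -1.1, 4.1]
width: 50.7
gripper_force: 2.1
```

Emit:
{"method": "jog_arm", "body": {
  "plan": [
    {"tx": 0, "ty": 0, "tz": 0.007, "wx": 0, "wy": 0, "wz": 0, "claw": 0.41},
    {"tx": 0, "ty": 0, "tz": 0.014, "wx": 0, "wy": 0, "wz": 0, "claw": 0.41},
    {"tx": 0, "ty": 0, "tz": 0.014, "wx": 0, "wy": 0, "wz": 0, "claw": 0.41}
  ]
}}

```text
clock: 3.85
eef_pos: [480.8, -0.9, 18.9]
tool_rot: [-3.14, 0.0, 3.085]
force: [-0.3, -2.8, 9.7]
width: 50.3
gripper_force: 4.4
```

Run:
```python
from h import *
p=ctrl.get_image("side");W=cloud(p);M=masks(p)
q=W[M["orange"]&(p["depth"]>0)];q=q[(q[:,0]>450)&(abs(q[:,1]+33)<40)];print(len(q),cv2.minAreaRect(q[:,:2].astype(np.float32)))
i=p["img"][160:290,240:400];cv2.imwrite("pics/s2.png",cv2.resize(i,None,fx=4.6,fy=4.6,interpolation=cv2.INTER_CUBIC)[:,:,::-1])
```

```text
206 ((532.3182983398438, -30.058130264282227), (46.32208251953125, 69.1100082397461), 86.22257232666016)
```

View pics/s2.png

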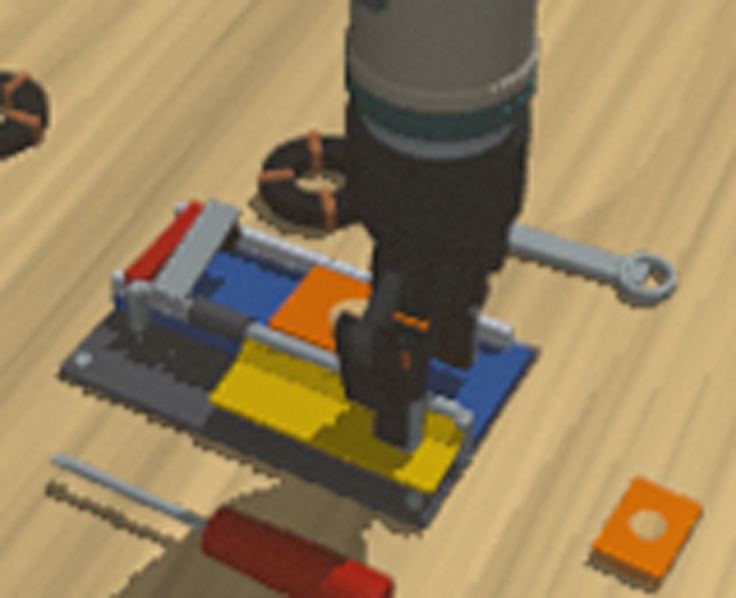

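The nose arm is raised (220,230), the presser sits on the bar (400,430), and the pusher is in the channel behind the sample. Now I push.

Emit:
{"method": "jog_arm", "body": {
  "plan": [
    {"tx": -0.02, "ty": 0, "tz": 0, "wx": 0, "wy": 0, "wz": 0, "claw": 0.41},
    {"tx": -0.04, "ty": 0, "tz": 0, "wx": 0, "wy": 0, "wz": 0, "claw": 0.41},
    {"tx": -0.06, "ty": 0, "tz": 0, "wx": 0, "wy": 0, "wz": 0, "claw": 0.41},
    {"tx": -0.08, "ty": 0, "tz": 0, "wx": 0, "wy": 0, "wz": 0, "claw": 0.41},
    {"tx": -0.1, "ty": 0, "tz": 0, "wx": 0, "wy": 0, "wz": 0, "claw": 0.41},
    {"tx": -0.1, "ty": 0, "tz": 0, "wx": 0, "wy": 0, "wz": 0, "claw": 0.41}
  ]
}}

```text
clock: 4.5
eef_pos: [509.0, -1.0, 18.5]
tool_rot: [3.142, -0.004, 3.087]
force: [-3.0, 0.2, 7.7]
width: 50.2
gripper_force: 3.5
```

```bash
cat > m.py <<'E'
from h import *
p=ctrl.get_image("side");W=cloud(p);M=masks(p)
q=W[M["orange"]&(p["depth"]>0)];q=q[(q[:,0]>450)&(abs(q[:,1]+33)<40)];print(len(q),cv2.minAreaRect(q[:,:2].astype(np.float32)),q.max(0))
print(np.round(ctrl.read_state()["force"],1))
E
python3 m.py
```

```text
135 ((559.76611328125, -31.633953094482422), (58.742652893066406, 56.48955535888672), 6.002907752990723) [587.7326702   -1.24568095  38.62324079]
[-2.8 -0.1  6.1]
```

Emit:
{"method": "jog_arm", "body": {
  "plan": [
    {"tx": -0.02, "ty": 0, "tz": 0.002, "wx": 0, "wy": 0, "wz": 0, "claw": 0.41},
    {"tx": -0.04, "ty": 0, "tz": 0.002, "wx": 0, "wy": 0, "wz": 0, "claw": 0.41},
    {"tx": -0.06, "ty": 0, "tz": 0.002, "wx": 0, "wy": 0, "wz": 0, "claw": 0.41},
    {"tx": -0.08, "ty": 0, "tz": 0.002, "wx": 0, "wy": 0, "wz": 0, "claw": 0.41},
    {"tx": -0.1, "ty": 0, "tz": 0.002, "wx": 0, "wy": 0, "wz": 0, "claw": 0.41},
    {"tx": -0.12, "ty": 0, "tz": 0.002, "wx": 0, "wy": 0, "wz": 0, "claw": 0.41},
    {"tx": -0.13, "ty": 0, "tz": 0.002, "wx": 0, "wy": 0, "wz": 0, "claw": 0.41},
    {"tx": -0.13, "ty": 0, "tz": 0.002, "wx": 0, "wy": 0, "wz": 0, "claw": 0.41}
  ]
}}

```text
clock: 5.35
eef_pos: [547.6, -2.9, 17.9]
tool_rot: [3.141, -0.004, 3.087]
force: [-3.4, 0.6, 6.9]
width: 50.2
gripper_force: 3.5
```

```bash
python3 m.py
python3 - <<'E'
from h import *
p=ctrl.get_image("side")
i=p["img"][160:290,240:400];cv2.imwrite("pics/s3.png",cv2.resize(i,None,fx=4.6,fy=4.6,interpolation=cv2.INTER_CUBIC)[:,:,::-1])
E
```

```text
24 ((586.102294921875, -35.08634948730469), (24.941425323486328, 61.42781448364258), 60.56011199951172) [613.49140391 -12.54577777  29.15577679]
[-3.4  1.2  5.8]
```

View pics/s3.png

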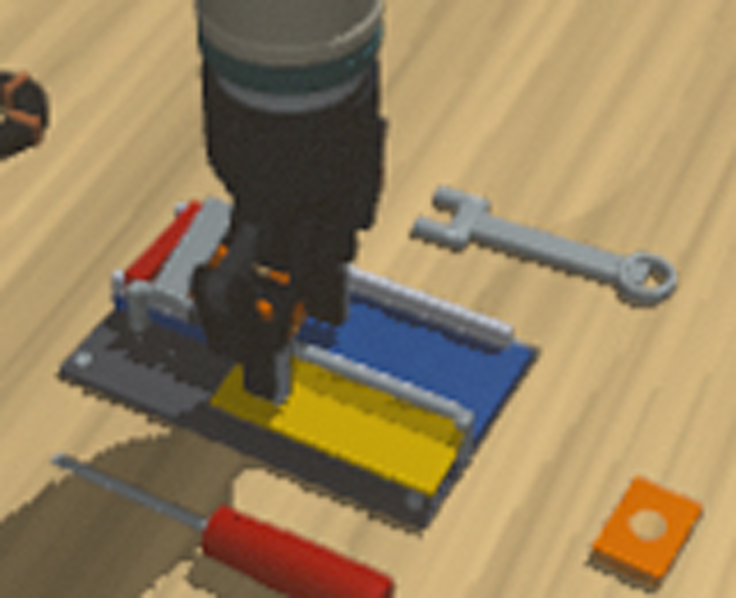

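The sample is passing under the raised arm and the presser is still on the bar (265,385). I creep the last millimetres.

Emit:
{"method": "jog_arm", "body": {
  "plan": [
    {"tx": -0.007, "ty": 0, "tz": 0.002, "wx": 0, "wy": 0, "wz": 0, "claw": 0.41},
    {"tx": -0.013, "ty": 0, "tz": 0.002, "wx": 0, "wy": 0, "wz": 0, "claw": 0.41},
    {"tx": -0.017, "ty": 0, "tz": 0.002, "wx": 0, "wy": 0, "wz": 0, "claw": 0.41},
    {"tx": -0.02, "ty": 0, "tz": 0.002, "wx": 0, "wy": 0, "wz": 0, "claw": 0.41},
    {"tx": -0.02, "ty": 0, "tz": 0.002, "wx": 0, "wy": 0, "wz": 0, "claw": 0.41}
  ]
}}

```text
clock: 5.95
eef_pos: [550.9, -3.1, 17.3]
tool_rot: [3.142, -0.009, 3.087]
force: [-6.4, 2.1, 8.8]
width: 50.6
gripper_force: 4.5
```

Emit:
{"method": "jog_arm", "body": {
  "plan": [
    {"tx": -0.007, "ty": 0, "tz": 0, "wx": 0, "wy": 0, "wz": 0, "claw": 0.41},
    {"tx": -0.013, "ty": 0, "tz": 0, "wx": 0, "wy": 0, "wz": 0, "claw": 0.41},
    {"tx": -0.013, "ty": 0, "tz": 0, "wx": 0, "wy": 0, "wz": 0, "claw": 0.41},
    {"tx": -0.013, "ty": 0, "tz": 0, "wx": 0, "wy": 0, "wz": 0, "claw": 0.41}
  ]
}}

```text
clock: 6.35
eef_pos: [552.6, -3.1, 17.2]
tool_rot: [-3.141, -0.013, 3.087]
force: [-11.5, 2.0, 15.5]
width: 50.3
gripper_force: 8.6
```

Run:
```python
from h import *
print(np.round(ctrl.read_state()["force"],1),np.round(ctrl.read_state()["eef_pos"],1))
for n in("top","side"):
    p=ctrl.get_image(n);W=cloud(p);M=masks(p)
    for k in("orange","red"):
        q=W[M[k]&(p["depth"]>0)];J=(q-[553.3,-33,0])@R.from_euler("z",-.056).as_matrix();J=J[(J[:,0]>-20)&(J[:,0]<100)&(abs(J[:,1])<28)]
        if len(J):print(n,k,len(J),np.round(np.percentile(J,[2,50,98],axis=0),1).tolist())
```

```text
[-11.5   2.   15.5] [552.6  -3.1  17.2]
top orange 140 [[6.6, -23.7, 19.9], [39.8, -15.1, 24.8], [80.4, 5.6, 340.7]]
top red 26 [[63.4, -25.7, 24.4], [84.8, -9.6, 29.8], [87.3, 10.5, 202.0]]
side orange 17 [[8.7, -8.1, 24.8], [26.2, 13.9, 28.2], [64.7, 25.2, 30.4]]
side red 54 [[79.0, -21.9, 30.1], [84.5, 8.5, 32.7], [88.8, 25.9, 34.8]]
```

The sample is home: rear at jig x≈9–10, front at the stop, push force up to 11.5 N. I back off, then lift.

Emit:
{"method": "jog_arm", "body": {
  "plan": [
    {"tx": 0.015, "ty": 0, "tz": 0, "wx": 0, "wy": 0, "wz": 0, "claw": 0.41},
    {"tx": 0.03, "ty": 0, "tz": 0, "wx": 0, "wy": 0, "wz": 0, "claw": 0.41},
    {"tx": 0.045, "ty": 0, "tz": 0, "wx": 0, "wy": 0, "wz": 0, "claw": 0.41},
    {"tx": 0.045, "ty": 0, "tz": -0.02, "wx": 0, "wy": 0, "wz": 0, "claw": 0.41},
    {"tx": 0.045, "ty": 0, "tz": -0.04, "wx": 0, "wy": 0, "wz": 0, "claw": 0.41},
    {"tx": 0.045, "ty": 0, "tz": -0.06, "wx": 0, "wy": 0, "wz": 0, "claw": 0.41},
    {"tx": 0.045, "ty": 0, "tz": -0.15, "wx": 0, "wy": 0, "wz": 0, "claw": 0.41},
    {"tx": 0.2, "ty": 0, "tz": -0.3, "wx": 0, "wy": 0, "wz": 0, "claw": 0.41},
    {"tx": 0.4, "ty": 0, "tz": -0.5, "wx": 0, "wy": 0, "wz": 0, "claw": 0.41},
    {"tx": 0.4, "ty": 0, "tz": -0.6, "wx": 0, "wy": 0, "wz": 0, "claw": 0.41},
    {"tx": 0.4, "ty": 0, "tz": -0.6, "wx": 0, "wy": 0, "wz": 0, "claw": 0.41},
    {"tx": 0.4, "ty": 0, "tz": -0.6, "wx": 0, "wy": 0, "wz": 0, "claw": 0.41}
  ]
}}

```text
clock: 7.65
eef_pos: [439.2, 2.4, 200.2]
tool_rot: [3.141, 0.004, 3.086]
force: [0.8, 0.4, -0.6]
width: 50.4
gripper_force: 0.0
```

Run:
```python
from h import *
for n in("top","side"):
    p=ctrl.get_image(n);W=cloud(p);M=masks(p)
    for k in("orange","red","yellow"):
        q=W[M[k]&(p["depth"]>0)];J=(q-[553.3,-33,0])@R.from_euler("z",-.056).as_matrix();J=J[(J[:,0]>-105)&(J[:,0]<100)&(abs(J[:,1]-24)<52)]
        if len(J):print(n,k,len(J),np.round(np.percentile(J,[2,50,98],axis=0),1).tolist())
i=p["img"][160:290,240:400];cv2.imwrite("pics/s4.png",cv2.resize(i,None,fx=4.6,fy=4.6,interpolation=cv2.INTER_CUBIC)[:,:,::-1])
```

```text
top orange 229 [[11.3, -23.3, 19.5], [31.5, -2.5, 24.5], [80.5, 20.5, 31.4]]
top red 40 [[45.4, -25.7, 4.5], [85.2, 4.8, 28.9], [89.0, 35.9, 148.3]]
top yellow 375 [[-78.0, 41.9, 4.1], [-31.6, 57.9, 23.4], [15.5, 75.7, 29.7]]
side orange 239 [[8.9, -20.6, 24.5], [25.2, 2.9, 27.7], [54.1, 29.9, 34.0]]
side red 78 [[78.3, -25.9, 30.8], [83.7, 3.5, 32.6], [88.7, 30.9, 34.9]]
side yellow 776 [[-97.4, 40.9, 23.0], [-43.0, 57.0, 26.4], [13.7, 75.5, 31.0]]
```

View pics/s4.png

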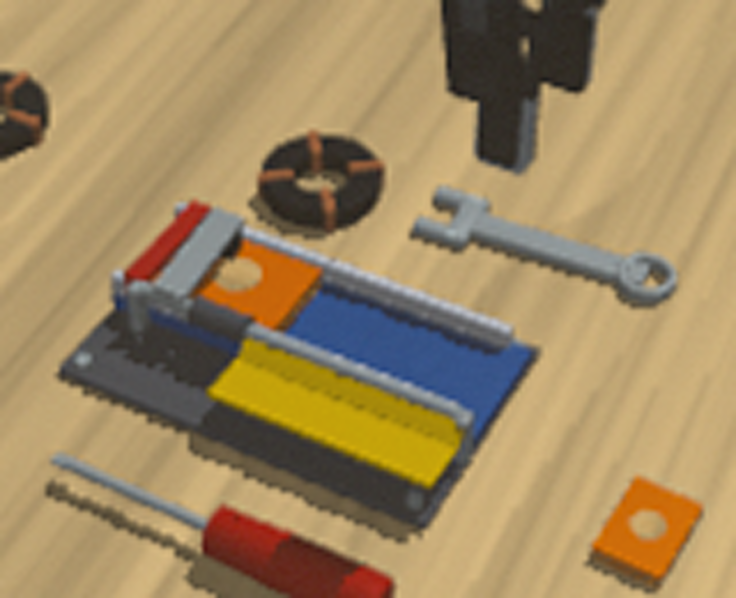

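The sample lies at the stop with its rear edge at jig x≈9–10. The clip is down on it, the hand is clear and the bystanders are unmoved.

```bash
python3 -c "
from cell import ctrl
print(ctrl.finish_job())"
```

```text
the job is handed in; nothing more can be done
None
```

The job is handed in: the sample was pushed home against the red end stop with the thumb bar held down, the clip has sprung down onto it and the hand is clear; the judge returned no verdict, so this rests on my camera and force readings.

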